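# Weigh the pill tin on the sprung hook

## Robot

A 6-joint arm with a two-finger parallel gripper is mounted at the origin on the work surface. World frame = base frame: x ahead of the robot, y to its left, z up, the work surface at z = 0. Lengths are in m, angles in degrees, forces in N, time in s.
With the tool pointing down it reaches from about 0.4 to 0.825 m from the base axis. Payload 7 kg.
Tool frame: the origin (TCP) lies on the centre line of the jaws, within the pads' length; the fingertips stand 22 mm ahead of it and the grasp point (between the pads) lies 3 mm ahead of it; z points along the fingers, y is the line along which they close (so a half turn about z gives the same grasp; the last joint's range is limited). The gripper opens to 88 mm and grips with 3 to 60 N. Pads are 19 mm wide; open, the fingers measure 130 mm over their backs; the gripper's body (78 mm by 193 mm) begins 47 mm behind the grasp point.
Start: joints at [-51.732, 20.546, 0.682, 0, -70.136, -16.507], TCP at [0.25, -0.627, 0.219] pointing down, gripper open.
Joint ranges: [-176.03, 176.03], [-82.01, 121.73], [-58.28, 71.71], [-173.87, 95.51], [-174.79, -0.11], [-173.66, 173.66]. Speed limits (degrees/s): [136.94, 136.94, 172.46, 180, 180, 180].

## Interface

Orientations are given as [roll, pitch, yaw] about the fixed x, y, z axes, in that order (R = Rz(yaw) Ry(pitch) Rx(roll)).
In Python, from plant import get_state, cams, r gives the robot as it stands.
- The arm moves only by the tool apply_moves, never from a script. Its argument "targets" is a list of rows, each an object with "dp": the shift along the world's x, y, z in m, a list of three; "yaw": the turn about the world's z in degrees. In form: [{"dp": [x, y, z], "yaw": yaw}, ...]. A call has 1 to 20 rows; each row is the pose to reach, as a shift and turn from the pose commanded when the call began; what a row does not reach only later rows make up. A row lasts 1/12 s, in which the tool goes at most 41.7 mm and 7.16 degrees, less where a joint would pass 70% of its speed; a pose out of reach is approached as far as the arm can. A call with a gripper value outside its range is refused whole. "grip" is the gripper command: -1 is fully open, 1 is shut, values between are in proportion, set as the call begins (left out, the last holds). The fingers move at their own pace and stop on an object; "squeeze" is the grip in N (left out, the last holds). Time passes only in rows, so rows that repeat a pose let the fingers close. It gives the time, the measured TCP pose, the force, the opening and the grip force at its end, in the units of the state.
- get_state(): the state, without advancing time (a new reading comes with each control period).
- cams.capture(name): name is "scene" or "top" or "wrist"; returns a dict with "image" (420x560x3 uint8, red, green, blue), "range_z" (420x560 float32, m along the optical axis (not along the pixel's ray), 0 where there is no reading), "fx", "fy", "cx", "cy" (pixels), "R" (3x3) and "t" (3): a world point X has camera coordinates R X + t; the wrist camera has in their place "T_tool_cam" (4x4, takes a point from camera to tool coordinates, whose origin is the TCP and whose axes are the flange's). Camera axes: x right, y down, z forward; pixel columns grow to the right and rows downward; lengths in m; the calibration is good to about 2 mm. The wrist camera is an equidistant fisheye: a pixel r from the principal point sees the ray r / f radians off the axis. A picture is of the moment at which its call begins: read the wrist's pose just before it.
- r.close_job(): hands the job in; it is judged then, once.
The state is a dict: "time_s": time; "joints": joint angles; "qd": joint speeds; "joint_torque": joint torques, N m; "tcp_pos": TCP position; "eef_rot": TCP orientation; "contact_force": force on the tool from outside, world axes, zero at the start; "moment": the same for the moment, N m; "gripper_width": finger opening in m; "gripper_force": force on a finger pad.
Only numpy, scipy, OpenCV 4.12 (cv2) and the standard library are available. Lean on these libraries where they do the work, as an engineer would, in place of code of your own. Each camera call takes 0.05 s, during which the arm holds its last target. There are 200 camera calls.

## Task

Weigh the pill tin: pick it up by its handle, hang it by the handle on the sprung hook of the scale and let go gently, so that the hook is never driven down to its bottom stop. Wait until it has stopped bobbing and the tin hangs free and still on the hook. Leave the cup, the denture case and the comb as they are.

Things in the scene. Friction and masses are not known exactly. Their poses are not given: they have to be found in the camera images.
- tin: Loose round stainless pill tin, closed, 93 mm across, 60 mm high, 0.25 to 0.45 kg, with a rigid upright strap handle on the lid (overall height 117 mm). Origin at the centre of its underside, z up. The handle is an arch in the tin's y-z plane; the tin is the same after a half turn.
- tin_handle (a point): Centre of the handle's top strap (6 mm thick, 14 mm wide in x), 114 mm above the tin's underside; axes as the tin's. Two legs, outer faces at y = +-24 mm, run down to the lid 54 mm below. Window under the strap: 36 mm wide (y), 51 mm high, open along x. Fingers closing along y on the legs' outer faces (48 mm apart) leave the window free.
- stand: Fixed table-top spring scale: white column 40 mm deep (x), 88 mm wide, 270 mm high, on a grey base plate 12 mm thick and 130 mm wide that reaches 170 mm to the front (-x). Origin under the column's centre, z up. A sprung steel hook sticks out of the column's slot along its -x, roughly to the robot's right.
- hook_seat (a point): Middle of the hook's flat seat, on its arm's top face; moves with the hook; axes as the stand's. 205 mm above the table when unloaded. Level arm along x, 10 mm wide, 8 mm thick. At x = -22 to -30 mm the upturned tip rises 14 mm above the seat, at x = +22 to +30 mm a shoulder rises 10 mm; column face at x = +95 mm. The strap belongs across the arm between tip and shoulder.
- hook (a joint): How far the hook has dipped, m: 0 unloaded, at its upper stop; grows downwards; bottom stop at 0.060. The spring gives about 137 N/m after a slight preload; the tin's weight makes it dip 16 to 31 mm, and it bobs for about a second after letting go.
- cup: Loose clear glass cup, 72 mm across the mouth, 100 mm high, upright; origin at the centre of its underside. Bystander.
- case: Loose closed denture case, blue plastic box 77 x 97 x 45 mm (x, y, z); origin at the centre of its underside. Bystander.
- comb: Loose flat black comb, 180 x 34 x 5 mm, lying along its x; origin at the centre of its underside. Bystander.
Things that resemble listed ones, but are neither listed nor needed, are in the scene too. What is shaped like the tin but blue or green is not meant.

How it is judged:
By the outcome, as a careful person would: the job done as asked, in the order asked, and still so for the second after the job is handed in, with the robot touching nothing.
It also fails if it takes over 54 s, if anything falls off the work surface, if the arm or the gripper's body presses on something with over 40 N, if the wrist force passes 120 N, or if a joint passes its speed limit or range.

## Working session

There is one attempt and no reset: what is moved stays moved. The work goes in short steps, Python scripts to look and compute and a tool call to move; the robot and the scene stay as the last step left them, time stands still between calls to the robot, and variables do not carry over. Pictures are saved under pics/ and viewed, at most 10 in all, crops included, and the job is handed in when it is done.

Besides the shell and the picture viewer there is one more tool, called after "Emit:" by a JSON object that holds its "fn" and its "kwargs", one argument or row to a line. apply_moves: Moves the arm, as the interface text tells. Its arguments: {"type":"object","properties":{"targets":{"type":"array","items":{"type":"object","properties":{"dp":{"type":"array","items":{"type":"number"}},"yaw":{"type":"number"}}}},"grip":{"type":"number"},"squeeze":{"type":"number"}},"required":["targets"]}

```bash
mkdir -p pics; cat > h.py <<'E'
import numpy as np, cv2
from plant import get_state, cams, r
def cap(n):
    c=cams.capture(n); np.savez('/tmp/%s.npz'%n,**c); return c
def cloud(c):
    z=c['range_z']; v,u=np.mgrid[:z.shape[0],:z.shape[1]]
    P=np.stack([(u-c['cx'])/c['fx']*z,(v-c['cy'])/c['fy']*z,z],-1)
    W=(P-c['t'])@c['R']; W[z==0]=np.nan; return W
E
python3 - <<'E'
from h import *
s=get_state(); print(s)
for n in('scene','top'):
    c=cap(n); cv2.imwrite('pics/%s0.png'%n,c['image'][:,:,::-1]); print(c['R'],c['t'],c['fx'])
E
```

```text
{'time_s': 0.0, 'joints': array([-5.17335658e+01,  2.05893902e+01,  6.34811884e-01, -2.16808813e-02,
       -7.01374435e+01, -1.65081527e+01]), 'qd': array([-0.06825453, -0.01037563,  0.04127589, -0.01298964,  0.01738194,
        0.0486943 ]), 'joint_torque': array([ 1.01260839e-04, -5.82712483e+01,  2.93061340e+01,  6.99703708e+00,
        7.14753172e-03, -1.45459826e-04]), 'tcp_pos': array([ 0.25002345, -0.62643948,  0.21804877]), 'eef_rot': array([ 1.79905979e+02, -6.60935829e-03, -1.58249096e+02]), 'contact_force': array([-0.43487075, -0.40924998, -0.33395843]), 'moment': array([ 0.01928029, -0.00713862, -0.01813378]), 'gripper_force': 0.0, 'gripper_width': 0.08769017624215623}
[[-0.33692328  0.94152852  0.00259955]
 [ 0.49735311  0.18031936 -0.84860168]
 [-0.79945143 -0.28462076 -0.52902592]] [ 0.24416839 -0.11708487  1.80519737] 528.6785243277926
[[-0.01794902 -0.99918006 -0.03629115]
 [-0.98626054  0.02365522 -0.16349488]
 [ 0.1642193   0.03285796 -0.98587645]] [-0.03740707  0.5051586   0.97829756] 440.67427409541114
```

View pics/scene0.png

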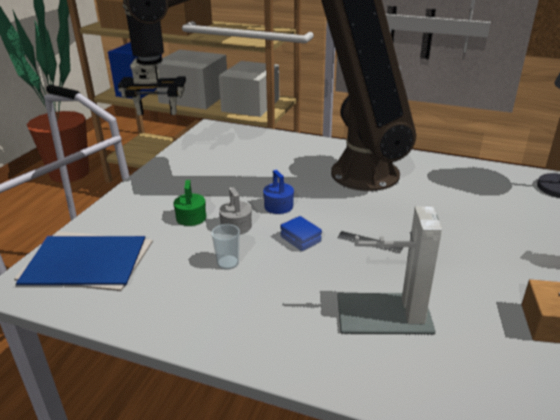

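View pics/top0.png

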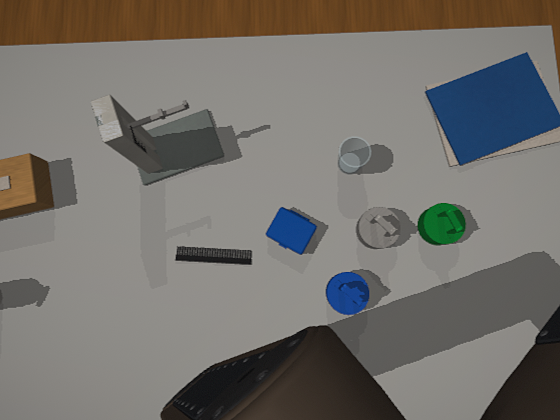

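The scene view shows the steel tin at (236,215), green and blue decoys beside it, and the cup at (227,246). In the top view the tin is at (380,228), its strap at about (384,224), and the hook arm runs (135,124)–(187,104). Next I'll measure these.

```bash
python3 - <<'E'
from h import *
c=dict(np.load('/tmp/top.npz')); W=cloud(c)
def box(n,u0,u1,v0,v1,zlo,zhi):
    p=W[v0:v1,u0:u1].reshape(-1,3); p=p[(p[:,2]>zlo)&(p[:,2]<zhi)]
    if len(p)<5: print(n,len(p));return
    (cx,cy),(w,h),a=cv2.minAreaRect((p[:,:2]*1000).astype(np.float32))
    b=cv2.boxPoints(((cx,cy),(w,h),a)); e=b[1]-b[0]; f=b[2]-b[1]; 
    L=e if np.hypot(*e)>np.hypot(*f) else f
    print(n,len(p),'mean',p.mean(0).round(4),'rect c',round(cx,1),round(cy,1),'size',round(w,1),round(h,1),'long dir',np.degrees(np.arctan2(L[1],L[0])).round(1),'z',np.percentile(p[:,2],[5,50,95]).round(4))
box('strap',355,405,200,255,.098,.13)
box('lid',355,405,200,255,.05,.07)
box('hook arm',128,195,95,130,.195,.212)
box('hook all',128,195,90,135,.185,.235)
box('tip',170,195,90,135,.2115,.235)
box('column',85,135,90,140,.262,.28)
box('base',135,230,105,190,.006,.02)
box('green strap',415,470,200,250,.098,.13)
box('greenlid',415,470,200,250,.05,.07)
box('cup',335,375,130,178,.03,.13)
box('case',260,320,200,260,.03,.06)
box('bluelid',325,372,268,318,.05,.07)
box('bluestrap',325,372,268,318,.098,.13)
print(W[300,120],W[350,250])
E
```

```text
strap 175 mean [ 0.4413 -0.2766  0.1165] rect c 442.1 -276.8 size 46.9 15.3 long dir 45.2 z [0.1104 0.117  0.1198]
lid 1172 mean [ 0.4402 -0.2744  0.0603] rect c 441.6 -276.7 size 90.0 92.4 long dir -46.7 z [0.0571 0.0603 0.0635]
hook arm 382 mean [0.6611 0.1851 0.2042] rect c 661.1 182.2 size 22.3 128.0 long dir -74.6 z [0.1987 0.2045 0.2081]
hook all 470 mean [0.6607 0.1849 0.206 ] rect c 671.7 188.9 size 53.6 129.0 long dir -61.3 z [0.1985 0.2051 0.218 ]
tip 24 mean [0.6819 0.1257 0.2187] rect c 682.2 125.7 size 11.0 8.2 long dir 7.7 z [0.2147 0.2191 0.2216]
column 966 mean [0.6357 0.2585 0.2699] rect c 636.3 260.0 size 88.8 40.5 long dir 19.1 z [0.2667 0.2702 0.2724]
base 3435 mean [0.659  0.1783 0.0123] rect c 660.3 183.9 size 214.0 209.5 long dir 88.1 z [0.0088 0.0123 0.0155]
green strap 189 mean [ 0.447  -0.4201  0.1162] rect c 447.5 -420.9 size 47.8 15.4 long dir 23.9 z [0.1085 0.1169 0.1199]
greenlid 1190 mean [ 0.446  -0.416   0.0602] rect c 447.3 -420.3 size 91.6 91.3 long dir 85.5 z [0.0566 0.0604 0.0635]
cup 671 mean [ 0.6107 -0.2272  0.0753] rect c 606.2 -224.0 size 70.8 70.4 long dir 42.4 z [0.0358 0.0786 0.1017]
case 1449 mean [ 0.4407 -0.08    0.0446] rect c 442.2 -80.1 size 97.0 85.6 long dir 59.8 z [0.0402 0.045  0.0481]
bluelid 1261 mean [ 0.2993 -0.1996  0.0603] rect c 299.2 -200.5 size 91.9 90.2 long dir 89.0 z [0.0573 0.0603 0.0633]
bluestrap 170 mean [ 0.2996 -0.2001  0.1169] rect c 299.3 -200.8 size 48.2 14.1 long dir 47.9 z [0.1143 0.1172 0.12  ]
[ 0.28934641  0.32525772 -0.00200606] [ 0.17243049  0.01901425 -0.00186237]
```

```bash
python3 - <<'E'
from h import *
c=cap('wrist'); print(c['T_tool_cam'].round(4),c['fx'],c['cx'],c['cy'])
E
```

```text
[[-1.700e-03 -9.677e-01 -2.520e-01  6.730e-02]
 [ 1.000e+00 -1.700e-03 -6.000e-04 -1.000e-04]
 [ 1.000e-04 -2.520e-01  9.677e-01 -1.662e-01]
 [ 0.000e+00  0.000e+00  0.000e+00  1.000e+00]] 325.19226210127806 274.7260278787335 214.47452923852006
```

Emit:
{"fn": "apply_moves", "kwargs": {
  "targets": [
    {"dp":[0.02,0.035,0.01],"yaw":7},
    {"dp":[0.04,0.07,0.02],"yaw":14},
    {"dp":[0.06,0.105,0.021],"yaw":21},
    {"dp":[0.08,0.14,0.021],"yaw":28},
    {"dp":[0.1,0.175,0.021],"yaw":35},
    {"dp":[0.12,0.21,0.021],"yaw":42},
    {"dp":[0.14,0.245,0.021],"yaw":49},
    {"dp":[0.155,0.28,0.021],"yaw":56},
    {"dp":[0.175,0.315,0.021],"yaw":63},
    {"dp":[0.192,0.35,0.021],"yaw":70},
    {"dp":[0.192,0.35,0.021],"yaw":77},
    {"dp":[0.192,0.35,0.021],"yaw":84},
    {"dp":[0.192,0.35,0.021],"yaw":91},
    {"dp":[0.192,0.35,0.021],"yaw":98},
    {"dp":[0.192,0.35,0.021],"yaw":105},
    {"dp":[0.192,0.35,0.021],"yaw":110},
    {"dp":[0.192,0.35,0.021],"yaw":113.5},
    {"dp":[0.192,0.35,0.021],"yaw":113.5},
    {"dp":[0.192,0.35,0.021],"yaw":113.5},
    {"dp":[0.192,0.35,0.021],"yaw":113.5}
  ],
  "grip": -1,
  "squeeze": 30
}}

```text
time_s: 1.82
tcp_pos: [0.4421, -0.2769, 0.2399]
eef_rot: [180.0, 0.0, -44.9]
contact_force: [-0.7, 0.5, -0.1]
gripper_width: 0.0874
gripper_force: 0.0
```

```bash
cat >> h.py <<'E'
from scipy.spatial.transform import Rotation as Ro
def wcloud():
    s=get_state(); c=cap('wrist'); z=c['range_z']; v,u=np.mgrid[:z.shape[0],:z.shape[1]]
    a=(u-c['cx'])/c['fx']; b=(v-c['cy'])/c['fy']; th=np.hypot(a,b); k=np.where(th>1e-9,np.tan(th)/np.maximum(th,1e-9),1)
    P=np.stack([a*k*z,b*k*z,z],-1); T=c['T_tool_cam']
    Q=P@T[:3,:3].T+T[:3,3]
    W=Q@Ro.from_euler('xyz',s['eef_rot'],degrees=True).as_matrix().T+s['tcp_pos']
    W[z==0]=np.nan; return s,c,Q,W
def rect(n,p):
    (cx,cy),(w,h),a=cv2.minAreaRect((p[:,:2]*1000).astype(np.float32))
    b=cv2.boxPoints(((cx,cy),(w,h),a)); e=b[1]-b[0]; f=b[2]-b[1]
    L=e if np.hypot(*e)>np.hypot(*f) else f
    print(n,len(p),'c',round(cx,1),round(cy,1),'size',round(w,1),round(h,1),'dir',np.degrees(np.arctan2(L[1],L[0])).round(1),'z',np.percentile(p[:,2],[5,50,95]).round(4))
E
python3 - <<'E'
from h import *
s,c,Q,W=wcloud(); print(s['time_s'],s['tcp_pos'],s['eef_rot'],s['joints'].round(1),s['contact_force'])
cv2.imwrite('pics/w1.png',c['image'][:,:,::-1])
p=W.reshape(-1,3); near=np.hypot(p[:,0]-.442,p[:,1]+.277)<.05
rect('strap',p[near&(p[:,2]>.105)&(p[:,2]<.125)]); rect('lid',p[near&(p[:,2]>.055)&(p[:,2]<.066)])
E
```

```text
1.8167 [ 0.44214554 -0.27686627  0.23987914] [ 1.79997068e+02  7.51713261e-03 -4.48650500e+01] [-10.5   5.2 -16.6  -0.  -68.2  55.6] [-0.69253597  0.47668522 -0.08579506]
strap 880 c 441.5 -277.8 size 48.0 14.6 dir 43.6 z [0.1136 0.1174 0.1185]
lid 4514 c 441.2 -278.1 size 92.0 91.5 dir 89.5 z [0.0591 0.0604 0.0621]
```

View pics/w1.png

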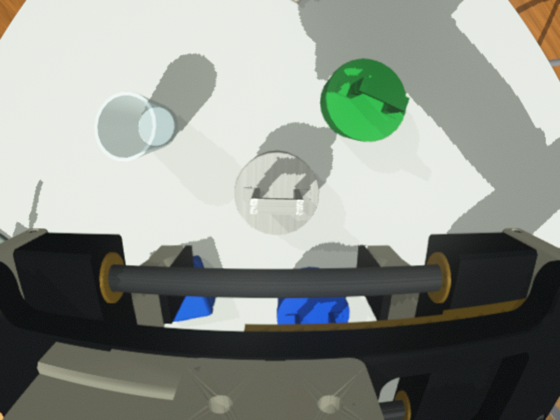

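The wrist view shows the steel tin centred at (277,193), with its handle strap at (277,205) lined up with the jaws. The space at the legs' sides is clear. I'll descend and grip.

Emit:
{"fn": "apply_moves", "kwargs": {
  "targets": [
    {"dp":[-0.0005,-0.0007,-0.02],"yaw":-0.8},
    {"dp":[-0.0005,-0.0007,-0.045],"yaw":-0.8},
    {"dp":[-0.0005,-0.0007,-0.07],"yaw":-0.8},
    {"dp":[-0.0005,-0.0007,-0.095],"yaw":-0.8},
    {"dp":[-0.0005,-0.0007,-0.115],"yaw":-0.8},
    {"dp":[-0.0005,-0.0007,-0.13],"yaw":-0.8},
    {"dp":[-0.0005,-0.0007,-0.14],"yaw":-0.8},
    {"dp":[-0.0005,-0.0007,-0.142],"yaw":-0.8},
    {"dp":[-0.0005,-0.0007,-0.142],"yaw":-0.8}
  ]
}}

```text
time_s: 2.62
tcp_pos: [0.4416, -0.2776, 0.0977]
eef_rot: [180.0, 0.0, -45.6]
contact_force: [0.6, -1.0, 0.5]
gripper_width: 0.0875
gripper_force: 0.0
```

Emit:
{"fn": "apply_moves", "kwargs": {
  "targets": [
    {"dp":[0,0,0],"yaw":0},
    {"dp":[0,0,0],"yaw":0},
    {"dp":[0,0,0],"yaw":0},
    {"dp":[0,0,0],"yaw":0},
    {"dp":[0,0,0],"yaw":0},
    {"dp":[0,0,0],"yaw":0},
    {"dp":[0,0,0],"yaw":0},
    {"dp":[0,0,0],"yaw":0},
    {"dp":[0,0,0],"yaw":0},
    {"dp":[0,0,0],"yaw":0}
  ],
  "grip": 1,
  "squeeze": 30
}}

```text
time_s: 3.45
tcp_pos: [0.4417, -0.2777, 0.0982]
eef_rot: [180.0, -0.0, -45.5]
contact_force: [-1.4, -0.8, 1.5]
gripper_width: 0.0473
gripper_force: 30.0
```

Emit:
{"fn": "apply_moves", "kwargs": {
  "targets": [
    {"dp":[0,0,0.004],"yaw":0},
    {"dp":[0,0,0.012],"yaw":0},
    {"dp":[0,0,0.027],"yaw":0},
    {"dp":[0,0,0.047],"yaw":0},
    {"dp":[0,0,0.07],"yaw":0},
    {"dp":[0,0,0.093],"yaw":0},
    {"dp":[0,0,0.114],"yaw":0},
    {"dp":[0,0,0.13],"yaw":0},
    {"dp":[0,0,0.138],"yaw":0},
    {"dp":[0,0,0.14],"yaw":0},
    {"dp":[0,0,0.14],"yaw":0},
    {"dp":[0,0,0.14],"yaw":0},
    {"dp":[0,0,0.14],"yaw":0}
  ]
}}

```text
time_s: 4.53
tcp_pos: [0.441, -0.2773, 0.2366]
eef_rot: [179.9, 0.1, -45.6]
contact_force: [0.8, -0.1, -3.7]
gripper_width: 0.0476
gripper_force: 30.0
```

Emit:
{"fn": "apply_moves", "kwargs": {
  "targets": [
    {"dp":[0.006,0.008,0],"yaw":-1},
    {"dp":[0.018,0.023,0],"yaw":-2.5},
    {"dp":[0.036,0.045,0],"yaw":-4.5},
    {"dp":[0.056,0.07,0],"yaw":-6.5},
    {"dp":[0.076,0.096,0],"yaw":-8.5},
    {"dp":[0.096,0.121,0],"yaw":-10.5},
    {"dp":[0.116,0.146,0],"yaw":-12.5},
    {"dp":[0.136,0.171,0],"yaw":-14.5},
    {"dp":[0.156,0.196,0],"yaw":-16.5},
    {"dp":[0.176,0.222,0],"yaw":-18.5},
    {"dp":[0.196,0.247,0],"yaw":-20.5},
    {"dp":[0.216,0.272,0],"yaw":-22.5},
    {"dp":[0.234,0.294,0],"yaw":-24.5},
    {"dp":[0.248,0.312,0],"yaw":-25.3},
    {"dp":[0.258,0.325,0],"yaw":-25.3},
    {"dp":[0.263,0.331,0],"yaw":-25.3},
    {"dp":[0.265,0.333,0],"yaw":-25.3},
    {"dp":[0.265,0.333,0],"yaw":-25.3},
    {"dp":[0.265,0.333,0],"yaw":-25.3},
    {"dp":[0.265,0.333,0],"yaw":-25.3}
  ]
}}

```text
time_s: 6.2
tcp_pos: [0.7062, 0.0545, 0.2381]
eef_rot: [180.0, -0.0, -70.9]
contact_force: [-0.7, 0.3, -2.6]
gripper_width: 0.0475
gripper_force: 30.0
```

```bash
python3 - <<'E'
from h import *
c=cap('scene'); print(get_state()['joints'].round(1))
cv2.imwrite('pics/s2.png',cv2.resize(c['image'][90:350,200:480,::-1],None,fx=2,fy=2))
c=cap('top'); W=cloud(c); cv2.imwrite('pics/t2.png',cv2.resize(c['image'][60:210,80:300,::-1],None,fx=3,fy=3))
s,c,Q,W2=wcloud(); cv2.imwrite('pics/w2.png',c['image'][:,:,::-1])
p=W2.reshape(-1,3)
for n,P in(('top',W.reshape(-1,3)),('wr',p)):
    m=(np.hypot(P[:,0]-.682,P[:,1]-.1257)<.03)&(P[:,2]>.195)&(P[:,2]<.225)
    print(n,m.sum()); 
    if m.sum()>5: rect(n,P[m])
E
```

```text
[ 20.1  23.1   7.1   0.  -73.9  -1. ]
top 117
top 117 c 678.8 138.4 size 12.1 33.5 dir -69.2 z [0.1992 0.206  0.2196]
wr 0
```

View pics/s2.png

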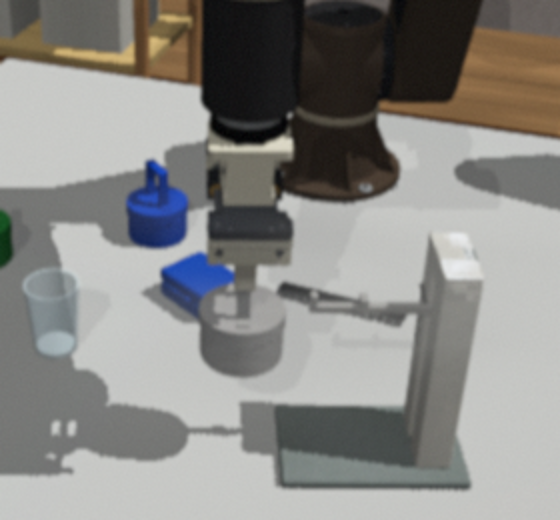

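View pics/w2.png

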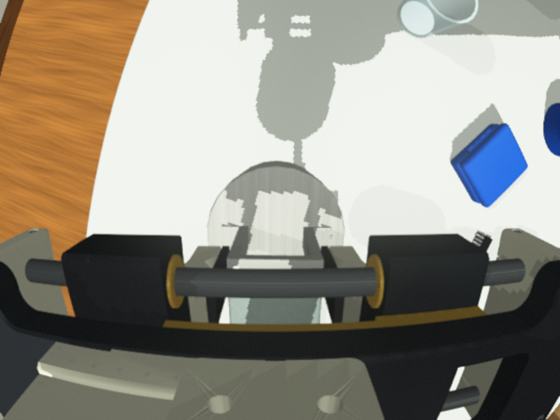

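The scene crop shows the tin held upright left of the hook, with the tip at about (312,303) in the crop and the window facing it. The wrist view shows the lid at (277,200) between the fingers. I'll check the lid height and tilt before inserting.

```bash
python3 - <<'E'
from h import *
s,c,Q,W=wcloud(); p=W.reshape(-1,3); t=s['tcp_pos']
d=np.hypot(p[:,0]-t[0],p[:,1]-t[1])
m=(d<.05)&(abs(p[:,2]-.2)<.012)
q=p[m]; 
for _ in range(3):
    A=np.c_[q[:,:2]-t[:2],np.ones(len(q))]; k=np.linalg.lstsq(A,q[:,2],rcond=None)[0]; q=q[abs(A@k-q[:,2])<.003]
print(s['contact_force'],len(q),'lid z',k[2],'tilt deg',np.degrees(k[:2]),t)
E
```

```text
[ 0.93052522  0.83866009 -1.87279351] 9144 lid z 0.20110007212927117 tilt deg [-0.54346809  0.55767303] [0.70641325 0.05465996 0.23842218]
```

Emit:
{"fn": "apply_moves", "kwargs": {
  "targets": [
    {"dp":[0,0,-0.006],"yaw":0},
    {"dp":[0,0,-0.014],"yaw":0},
    {"dp":[0,0,-0.02],"yaw":0},
    {"dp":[0,0,-0.022],"yaw":0},
    {"dp":[-0.0017,0.005,-0.022],"yaw":0},
    {"dp":[-0.0045,0.013,-0.022],"yaw":0},
    {"dp":[-0.008,0.0235,-0.022],"yaw":0},
    {"dp":[-0.0115,0.034,-0.022],"yaw":0},
    {"dp":[-0.015,0.0445,-0.022],"yaw":0},
    {"dp":[-0.0187,0.055,-0.022],"yaw":0},
    {"dp":[-0.0223,0.0655,-0.022],"yaw":0},
    {"dp":[-0.026,0.076,-0.022],"yaw":0},
    {"dp":[-0.029,0.085,-0.022],"yaw":0},
    {"dp":[-0.0315,0.092,-0.022],"yaw":0},
    {"dp":[-0.0327,0.0955,-0.022],"yaw":0},
    {"dp":[-0.0327,0.0955,-0.022],"yaw":0},
    {"dp":[-0.0327,0.0955,-0.022],"yaw":0},
    {"dp":[-0.0327,0.0955,-0.022],"yaw":0}
  ]
}}

```text
time_s: 7.9
tcp_pos: [0.6741, 0.1505, 0.216]
eef_rot: [180.0, -0.0, -70.9]
contact_force: [0.5, 0.3, -4.1]
gripper_width: 0.0474
gripper_force: 30.0
```

```bash
python3 - <<'E'
from h import *
c=cap('scene')
cv2.imwrite('pics/s3.png',cv2.resize(c['image'][180:330,300:460,::-1],None,fx=4,fy=4,interpolation=cv2.INTER_CUBIC))
for _ in range(4): s=get_state(); print(s['contact_force'].round(2),s['tcp_pos'].round(4)); cap('scene')
E
```

```text
[-0.16  0.53 -2.87] [0.6742 0.1504 0.2159]
[ 0.25 -0.55 -2.73] [0.6742 0.1503 0.2159]
[-0.36  0.53 -2.74] [0.6742 0.1504 0.2159]
[-1.45 -0.01 -3.4 ] [0.6742 0.1504 0.2159]
```

View pics/s3.png

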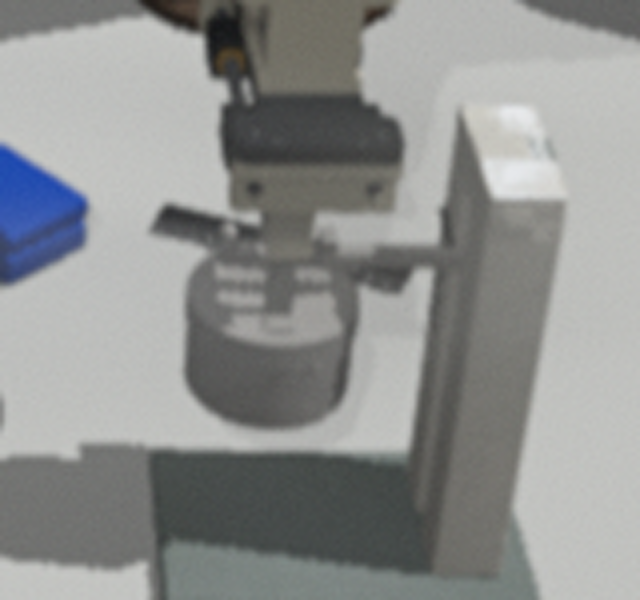

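The crop shows the tip left of the finger at (230,235) and the shoulder right at (325,245), so the strap is between them. I'll lower until the spring carries the weight.

Emit:
{"fn": "apply_moves", "kwargs": {
  "targets": [
    {"dp":[0,0,-0.003],"yaw":0},
    {"dp":[0,0,-0.007],"yaw":0},
    {"dp":[0,0,-0.011],"yaw":0},
    {"dp":[0,0,-0.015],"yaw":0},
    {"dp":[0,0,-0.018],"yaw":0},
    {"dp":[0,0,-0.021],"yaw":0},
    {"dp":[0,0,-0.024],"yaw":0},
    {"dp":[0,0,-0.027],"yaw":0},
    {"dp":[0,0,-0.03],"yaw":0},
    {"dp":[0,0,-0.033],"yaw":0},
    {"dp":[0,0,-0.036],"yaw":0},
    {"dp":[0,0,-0.038],"yaw":0},
    {"dp":[0,0,-0.04],"yaw":0},
    {"dp":[0,0,-0.04],"yaw":0},
    {"dp":[0,0,-0.04],"yaw":0},
    {"dp":[0,0,-0.04],"yaw":0},
    {"dp":[0,0,-0.04],"yaw":0}
  ]
}}

```text
time_s: 9.57
tcp_pos: [0.6741, 0.1509, 0.1762]
eef_rot: [-180.0, -0.0, -70.8]
contact_force: [-0.8, -0.6, -0.3]
gripper_width: 0.0475
gripper_force: 30.0
```

```bash
python3 - <<'E'
from h import *
F=[]
for _ in range(8): F.append(np.r_[get_state()['contact_force'],get_state()['moment']]); cap('top')
print(np.mean(F,0).round(2),get_state()['tcp_pos'].round(4))
E
```

```text
[-1.   -0.15 -0.66  0.02  0.49 -0.  ] [0.674  0.1509 0.176 ]
```

Emit:
{"fn": "apply_moves", "kwargs": {
  "targets": [
    {"dp":[0,0,-0.002],"yaw":0},
    {"dp":[0,0,-0.004],"yaw":0},
    {"dp":[0,0,-0.004],"yaw":0},
    {"dp":[0,0,-0.004],"yaw":0},
    {"dp":[0,0,-0.004],"yaw":0}
  ]
}}

```text
time_s: 10.38
tcp_pos: [0.6742, 0.1509, 0.172]
eef_rot: [-180.0, -0.0, -70.8]
contact_force: [-0.2, -0.1, 0.6]
gripper_width: 0.0475
gripper_force: 30.0
```

```bash
python3 - <<'E'
from h import *
F=[]
for _ in range(10): F.append(get_state()['contact_force']); W=cloud(cap('top'))
print(np.mean(F,0).round(2),get_state()['tcp_pos'].round(4))
P=W.reshape(-1,3); m=(np.hypot(P[:,0]-.682,P[:,1]-.1257)<.02)&(P[:,2]>.165)&(P[:,2]<.225)
if m.sum()>4: rect('tip',P[m])
E
```

```text
[ 0.29 -0.36  0.05] [0.6741 0.1509 0.172 ]
```

Force is balanced, so I'll release gently.

Emit:
{"fn": "apply_moves", "kwargs": {
  "targets": [
    {"dp":[0,0,0],"yaw":0},
    {"dp":[0,0,0],"yaw":0},
    {"dp":[0,0,0],"yaw":0},
    {"dp":[0,0,0],"yaw":0},
    {"dp":[0,0,0],"yaw":0},
    {"dp":[0,0,0],"yaw":0},
    {"dp":[0,0,0],"yaw":0},
    {"dp":[0,0,0],"yaw":0},
    {"dp":[0,0,0],"yaw":0},
    {"dp":[0,0,0],"yaw":0},
    {"dp":[0,0,0],"yaw":0},
    {"dp":[0,0,0],"yaw":0},
    {"dp":[0,0,0],"yaw":0},
    {"dp":[0,0,0],"yaw":0},
    {"dp":[0,0,0],"yaw":0},
    {"dp":[0,0,0],"yaw":0}
  ],
  "grip": -1
}}

```text
time_s: 12.22
tcp_pos: [0.674, 0.1509, 0.1719]
eef_rot: [180.0, 0.0, -70.8]
contact_force: [0.1, -0.6, -0.7]
gripper_width: 0.0875
gripper_force: 0.0
```

```bash
python3 - <<'E'
from h import *
c=cap('scene')
cv2.imwrite('pics/s4.png',cv2.resize(c['image'][180:330,300:460,::-1],None,fx=4,fy=4,interpolation=cv2.INTER_CUBIC))
print(get_state()['contact_force'])
E
```

```text
[ 0.5465068  -0.33211972  0.14237576]
```

View pics/s4.png

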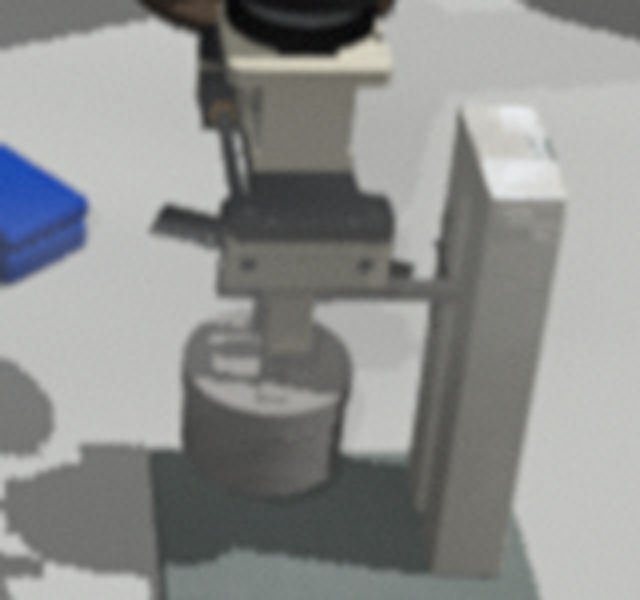

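The fingers are open and the tin hangs from the hook with its lid centred at about (267,375). I'll retreat straight up, then away.

Emit:
{"fn": "apply_moves", "kwargs": {
  "targets": [
    {"dp":[0,0,0.003],"yaw":0},
    {"dp":[0,0,0.008],"yaw":0},
    {"dp":[0,0,0.015],"yaw":0},
    {"dp":[0,0,0.025],"yaw":0},
    {"dp":[0,0,0.037],"yaw":0},
    {"dp":[0,0,0.05],"yaw":0},
    {"dp":[0,0,0.065],"yaw":0},
    {"dp":[0,0,0.08],"yaw":0},
    {"dp":[0,0,0.095],"yaw":0},
    {"dp":[0,0,0.11],"yaw":0},
    {"dp":[0,0,0.125],"yaw":0},
    {"dp":[0,-0.02,0.135],"yaw":0},
    {"dp":[0,-0.045,0.14],"yaw":0},
    {"dp":[-0.01,-0.075,0.14],"yaw":0},
    {"dp":[-0.02,-0.105,0.14],"yaw":0},
    {"dp":[-0.03,-0.135,0.14],"yaw":0},
    {"dp":[-0.035,-0.155,0.14],"yaw":0},
    {"dp":[-0.035,-0.16,0.14],"yaw":0},
    {"dp":[-0.035,-0.16,0.14],"yaw":0},
    {"dp":[-0.035,-0.16,0.14],"yaw":0}
  ]
}}

```text
time_s: 13.93
tcp_pos: [0.6393, -0.009, 0.313]
eef_rot: [-179.9, -0.0, -70.9]
contact_force: [0.3, 0.3, -0.9]
gripper_width: 0.0872
gripper_force: 0.0
```

Emit:
{"fn": "apply_moves", "kwargs": {
  "targets": [
    {"dp":[0,0,0],"yaw":0},
    {"dp":[0,0,0],"yaw":0},
    {"dp":[0,0,0],"yaw":0},
    {"dp":[0,0,0],"yaw":0},
    {"dp":[0,0,0],"yaw":0},
    {"dp":[0,0,0],"yaw":0},
    {"dp":[0,0,0],"yaw":0},
    {"dp":[0,0,0],"yaw":0},
    {"dp":[0,0,0],"yaw":0},
    {"dp":[0,0,0],"yaw":0},
    {"dp":[0,0,0],"yaw":0},
    {"dp":[0,0,0],"yaw":0},
    {"dp":[0,0,0],"yaw":0},
    {"dp":[0,0,0],"yaw":0},
    {"dp":[0,0,0],"yaw":0},
    {"dp":[0,0,0],"yaw":0},
    {"dp":[0,0,0],"yaw":0},
    {"dp":[0,0,0],"yaw":0},
    {"dp":[0,0,0],"yaw":0},
    {"dp":[0,0,0],"yaw":0}
  ]
}}

```text
time_s: 15.6
tcp_pos: [0.639, -0.0091, 0.312]
eef_rot: [-180.0, 0.0, -70.8]
contact_force: [-0.1, -0.2, 0.3]
gripper_width: 0.0874
gripper_force: 0.0
```

```bash
python3 - <<'E'
from h import *
c=cap('scene'); a=c['image'].astype(int)
cv2.imwrite('pics/s5.png',cv2.resize(c['image'][180:330,300:460,::-1],None,fx=4,fy=4,interpolation=cv2.INTER_CUBIC))
for i in range(8):
    b=cap('scene')['image'].astype(int); print(abs(a-b)[200:330,330:450].mean().round(2),abs(a-b)[200:330,330:450].max(),end='; ')
P=cloud(cap('top')).reshape(-1,3)
m=(np.hypot(P[:,0]-.674,P[:,1]-.151)<.05)
for lo,hi in((.1,.15),(.165,.182),(.182,.21)):
    q=P[m&(P[:,2]>lo)&(P[:,2]<hi)]
    if len(q)>5: rect((lo,hi),q)
print(get_state()['time_s'])
E
```

```text
1.34 26; 1.33 14; 1.33 13; 1.33 19; 1.33 20; 1.34 20; 1.35 21; 1.33 27; (0.1, 0.15) 1125 c 673.9 151.2 size 90.4 92.9 dir -12.0 z [0.1097 0.1323 0.1355]
(0.165, 0.182) 79 c 666.9 157.2 size 45.9 75.3 dir -49.9 z [0.1671 0.1786 0.1818]
(0.182, 0.21) 340 c 668.6 157.6 size 48.8 74.6 dir -45.3 z [0.1827 0.1884 0.1956]
16.1
```

View pics/s5.png

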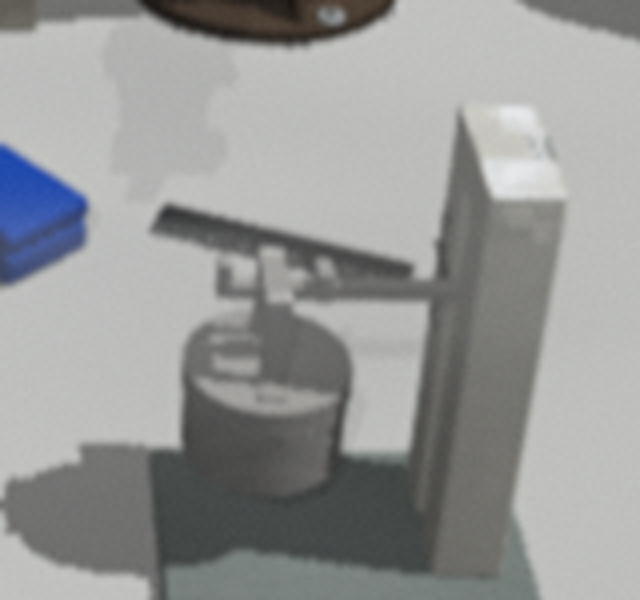

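The strap at (280,275) lies across the arm, between the tip at (230,275) and the shoulder at (325,270). The tin hangs still: frame differences are only noise. The gripper is well clear.

```bash
python3 -c "
from plant import r
print(r.close_job())"
```

```text
the job is handed in; nothing more can be done
None
```

The pill tin hangs free and still by its handle on the scale hook (dip about 20 mm, well short of the bottom stop), the cup, denture case and comb were not touched, and the job was handed in at about 16 s.

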